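# Close the cash drawer and hold up the order

## Task

The customer has paid: push the open cash drawer fully home until it clicks into its catch and stays shut, without slamming it, and only then take the wooden drinks carrier by its handle and lift it, with both lidded cups staying in it. Hold it level and still in the air for the customer to take, its underside at least 10 cm above the counter and touching nothing but the gripper, and finish while still holding it there. Do not tip the carrier on the way, and leave the other things on the counter where they are.

Things in the scene. Friction and masses are not known exactly. Their poses are not given: they have to be found in the camera images.
- till: Grey steel cash drawer unit, 320 deep (x) x 300 wide (y) x 100 high, fixed to the counter. Origin at the centre of its underside; its own -x axis points out of the front, the side to which the drawer opens (roughly towards the robot). A card terminal and a tip jar stand on its top.
- till_drawer (a joint): How far the cash drawer is open, in m: 0 is fully home, growing along the unit's -x axis. Friction under 1 N holds it where it is left, but from about 14 mm a sprung catch resists (up to about 5 N) and pushes the drawer back out if let go; once past it, over the last 6 mm, it draws the drawer home and keeps it at 0 (within 1 mm), against a hard stop.
- drawer_front (a point): Point on the outer face of the cash drawer's dark steel front panel, midway along its width and 80 mm above the counter; moves with the drawer, axes as the unit's. The panel is a flat upright plate, 12 thick, 296 wide, from 3 to 97 above the counter; behind it is an open black coin tray (its top 67 above the counter).
- carrier: Wooden drinks carrier, loose, about 350 g empty: a block 210 long (x) x 96 wide (y) x 40 high with a cup hole (68 dia., 30 deep) at 58 mm either side of its middle along x, and between them an upright board (12 thick in x, 50 wide in y) that bears a dark handle bar. Origin at the centre of its underside, z up.
- carrier_handle (a point): Centre of the carrier's handle bar, 148 mm above the carrier's underside, axes as the carrier's. The bar is 20 thick (x), 80 long (y) and 24 high (from 136 to 160); it is pinched from above across its thickness, along the carrier's x axis. The cup lids end 118 mm above the carrier's underside.
- cup_black: Takeaway cup, brown card with a black lid, loose, standing upright in one hole of the carrier: 108 high, 56 dia. at the foot, 84 dia. at the lid, 140 to 260 g. Origin at the centre of its underside, which lies 10 mm above the carrier's underside.
- cup_red: Takeaway cup, white with a red lid, loose, standing upright in the other hole of the carrier; same sizes, weight range and origin as the black-lidded one.
- card_terminal: Black card terminal, 150 x 80 x 22, lying loose on the -y half of the cash drawer unit's top (30 mm or more behind its front edge; terminal's top 122 above the counter); origin at the centre of its underside. Leave alone.
- tip_jar: Clear tip jar, 84 dia. x 100 high, standing loose on the +y half of the cash drawer unit's top (95 mm or more behind its front edge; jar's rim 200 above the counter); origin at the centre of its underside. Leave alone.
- plant: Small green plant in a black pot, 96 dia. x 85 high, about 170 high with its leaves; origin at the centre of its underside. Leave alone.
- sugar_shaker: Glass sugar shaker with a steel top, 68 dia. x 160 high; origin at the centre of its underside. Leave alone.
- stirrer_pot: Blue ceramic pot of wooden stirrers, 80 dia. x 150 high with the sticks; origin at the centre of its underside. Leave alone.
Things that resemble listed ones, but are neither listed nor needed, are in the scene too. Leave any purple or red look-alike of the carrier alone.

How it is judged:
By the outcome, as a careful person would: the job done as asked, in the order asked, and still so for the second after the job is handed in, while the arm keeps its last pose, push and grip.
It also fails if it takes over 48 s, if anything falls off the work surface, if the arm or the gripper's body presses on something with over 40 N, if the wrist force passes 120 N, or if a joint passes its speed limit or range.

## Robot

A 6-joint arm with a two-finger parallel gripper is mounted at the origin on the work surface. World frame = base frame: x ahead of the robot, y to its left, z up, the work surface at z = 0. Lengths are in m, angles in degrees, forces in N, time in s.
With the tool pointing down it reaches from about 0.375 to 0.9 m from the base axis. Payload 3.1 kg.
Tool frame: the origin (TCP) lies on the centre line of the jaws, within the pads' length; the fingertips stand 8 mm ahead of it and the grasp point (between the pads) lies 11 mm behind it; z points along the fingers, y is the direction in which the jaws open and shut (so a half turn about z gives the same grasp; the last joint's range is limited). The gripper opens to 87 mm and grips with 3 to 60 N. Pads are 19 mm wide; open, the fingers measure 117 mm over their backs; the gripper's body (75 mm by 190 mm) begins 51 mm behind the grasp point.
Start: joints at [52.855, 30.224, 82.088, -0, 67.689, -10.227], TCP at [0.283, 0.557, 0.194] pointing down, gripper open.
Joint ranges: [-176.69, 176.69], [-43.24, 126.21], [12.49, 139.97], [-82, 262], [0, 151.66], [-163.58, 163.58]. Speed limits (degrees/s): [159.86, 159.86, 180, 180, 180, 180].

## Interface

Orientations are given as a 3x3 rotation matrix whose columns are the frame's x, y, z axes.
In Python, from rig import * gives the robot as it stands. The module is installed in compiled form; this text tells all that it offers.
- The arm moves only by the tool arm_command, never from a script. Its argument "commands" is a list of rows, each an object with "translation": the shift along the tool's x, y, z scaled (see below), a list of three; "dr": the turn, a rotation vector about the tool's x, y, z scaled (see below), a list of three; "jaw": the closure, from 0 (fully open) to 1 (shut). In form: [{"translation": [x, y, z], "dr": [ax, ay, az], "jaw": jaw}, ...]. A call has 1 to 12 rows; each row shifts and turns the commanded pose from where the row before left it, along the tool's axes as they then stand; what a row does not reach is not made up. The controller multiplies each number of a shift by 25 mm and each number of a turn by 6 degrees. A row lasts 1/12 s, in which the tool goes at most 41.7 mm and 7.16 degrees, less where a joint would pass 70% of its speed; a pose out of reach is approached as far as the arm can. A call with a number of a shift or a turn outside -1 to 1 is refused whole. A call with a gripper value outside its range is refused whole. The fingers move at their own pace and stop on an object; the grip force is fixed at half the most. Time passes only in rows, so rows that do not move let the fingers close. It gives the time, the measured TCP pose, the force and the opening at its end, in the units of the state.
- read_state(): the state, without advancing time (a new reading comes with each control period).
- capture(name): name is "scene" or "top"; returns (picture, depth): 400x640x3 uint8, red, green, blue; 400x640 float32, m along the optical axis (not along the pixel's ray), 0 where there is no reading.
- camera_model(name): a dict with "intrinsics" (3x3 intrinsics, pixels), "k1" (the pictures are not rectified: a ray, as slopes to the right and down, at radius r is drawn at 1 + k1 r^2 times it, then the intrinsics apply), "pose" (4x4, takes a point from camera to world coordinates). Camera axes: x right, y down, z forward; pixel columns grow to the right and rows downward; lengths in m; the calibration is good to about 2 mm. A picture is of the moment at which its call begins. camera_model takes no time and is no camera call.
- hand_in(): hands the job in, once; it reports no verdict.
The state is a dict: "time_s": time; "joint_positions": joint angles; "qvel": joint speeds; "tau": joint torques, N m; "position": TCP position; "tcp_rot": TCP orientation; "force": force on the tool from outside, world axes, zero at the start; "moment": the same for the moment, N m; "opening": opening from 0.0 (shut) to 1.0 (fully open).
Only numpy, scipy, OpenCV 4.12 (cv2) and the standard library are available. Lean on these libraries where they do the work, as an engineer would, in place of code of your own. Each camera call takes 0.05 s, during which the arm holds its last target.

## Working session

There is one attempt and no reset: what is moved stays moved. The work goes in short steps, Python scripts to look and compute and a tool call to move; the robot and the scene stay as the last step left them, time stands still between calls to the robot, and variables do not carry over. Pictures are saved under pics/ and viewed, and the job is handed in when it is done.

Besides the shell and the picture viewer there is one more tool, called after ">>>" as name([rows], argument=value, ...), one row to a line, values as JSON. arm_command: Moves the arm, as the interface text tells. Its arguments: {"type":"object","properties":{"commands":{"type":"array"}},"required":["commands"]}

```bash
mkdir -p pics; cat > h.py <<'E'
from rig import *
import numpy as np, cv2
def save(n,im): cv2.imwrite('pics/'+n+'.png',cv2.cvtColor(im,cv2.COLOR_RGB2BGR))
def ray(cam,u,v):
    m=camera_model(cam);K=np.array(m['intrinsics']);P=np.array(m['pose'])
    a,b=(u-K[0,2])/K[0,0],(v-K[1,2])/K[1,1]
    x,y=a,b
    for _ in range(20):
        s=1+m['k1']*(x*x+y*y);x,y=a/s,b/s
    return P[:3,3],P[:3,:3]@np.array([x,y,1.])
def onz(cam,u,v,z):
    o,d=ray(cam,u,v);return o+d*(z-o[2])/d[2]
def pt(cam,u,v,dep):
    o,d=ray(cam,u,v);return o+d*dep
def cloud(cam,dep):
    m=camera_model(cam);K=np.array(m['intrinsics']);P=np.array(m['pose'])
    v,u=np.mgrid[:400,:640];a=(u-K[0,2])/K[0,0];b=(v-K[1,2])/K[1,1];x,y=a,b
    for _ in range(20):
        s=1+m['k1']*(x*x+y*y);x,y=a/s,b/s
    c=np.stack([x*dep,y*dep,dep],-1);w=c@P[:3,:3].T+P[:3,3];w[dep<=0]=np.nan
    return w
E
python3 - <<'E'
from h import *
for c in('scene','top'):
    i,d=capture(c);save(c+'0',i);np.save(c+'0.npy',d);np.save(c+'0i.npy',i)
    m=camera_model(c);print(c,np.round(m['intrinsics'],1).tolist(),m['k1'],np.round(m['pose'],3).tolist())
print(read_state())
E
```

```text
scene [[470.2, 0.0, 310.9], [0.0, 470.2, 200.7], [0.0, 0.0, 1.0]] -0.05588933854525906 [[-0.105, 0.761, -0.64, 1.416], [0.994, 0.084, -0.063, 0.218], [0.005, -0.643, -0.766, 1.196], [0.0, 0.0, 0.0, 1.0]]
top [[449.7, 0.0, 312.2], [0.0, 449.7, 197.1], [0.0, 0.0, 1.0]] -0.09184634146268832 [[0.07, -0.976, 0.207, 0.185], [-0.998, -0.07, 0.01, 0.12], [0.005, -0.207, -0.978, 1.717], [0.0, 0.0, 0.0, 1.0]]
{'time_s': 0.1, 'joint_positions': array([ 5.28575138e+01,  3.02720040e+01,  8.21478053e+01,  5.05229199e-07,
        6.76898034e+01, -1.02280818e+01]), 'qvel': array([-0.02401689, -0.02722924, -0.13077903, -0.04272606,  0.02266608,
       -0.0784553 ]), 'tau': array([-4.77244175e-04, -4.40989387e+01, -1.77149445e+01,  6.34966604e-02,
        5.34054113e-02, -1.35548643e-05]), 'position': array([0.2824633 , 0.55674429, 0.19349396]), 'tcp_rot': array([[-8.91683560e-01,  4.52657813e-01, -1.15513587e-03],
       [ 4.52659159e-01,  8.91682320e-01, -1.52499810e-03],
       [ 3.39711927e-04, -1.88269857e-03, -9.99998170e-01]]), 'force': array([ 0.22958508, -0.25310389,  0.26306121]), 'moment': array([ 0.06474356, -0.01327728,  0.00871006]), 'opening': 0.9983304399045902}
```

View pics/scene0.png

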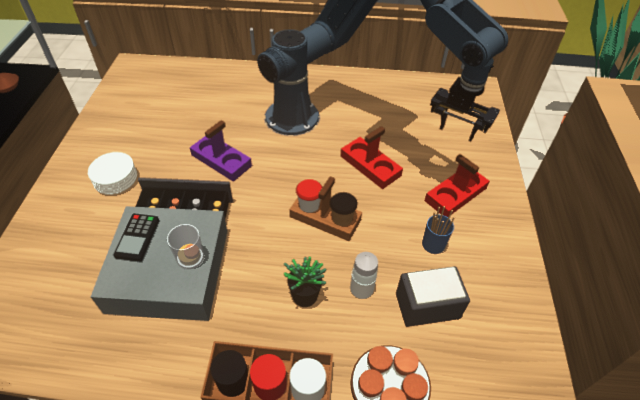

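View pics/top0.png

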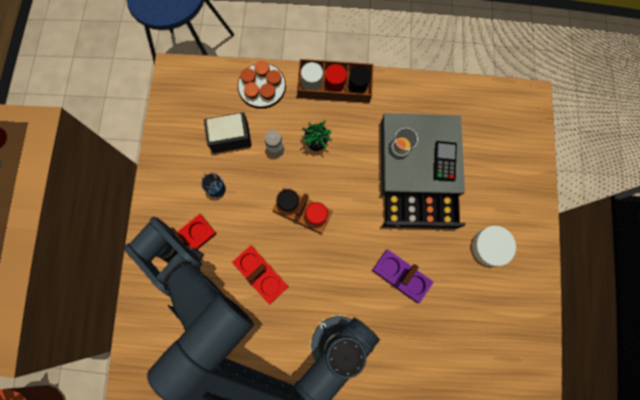

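The only wooden carrier holding cups is at scene (325,207) / top (303,210). The purple one at top (402,276) and the red ones at (260,275) and (195,232) are empty decoys. The drawer front is at top (425,226). Next I'll measure and take enlarged crops.

```bash
python3 - <<'E'
from h import *
si=np.load('scene0i.npy');ti=np.load('top0i.npy')
a=cv2.resize(ti[175:245,255:345],(450,350),interpolation=cv2.INTER_CUBIC)
b=cv2.resize(si[165:245,275:375],(437,350),interpolation=cv2.INTER_CUBIC)
b=b[:, :350]
save('crop_car',np.hstack([a,b]))
c=cv2.resize(ti[105:235,370:475],(420,520),interpolation=cv2.INTER_CUBIC)
d=cv2.resize(si[170:325,85:245],(380,368),interpolation=cv2.INTER_CUBIC)
d=np.vstack([d,np.zeros((152,380,3),np.uint8)])
save('crop_till',np.hstack([c,d]))
W={c:cloud(c,np.load(c+'0.npy')) for c in('scene','top')}
for c in W:
    w=W[c];print(c)
    for nm,(x0,x1,y0,y1,z0,z1) in dict(front=(.3,.6,-.4,-.05,.085,.11),till=(.4,.95,-.4,-.05,.09,.11),handle=(.35,.6,.05,.35,.14,.175)).items():
        m=(w[...,0]>x0)&(w[...,0]<x1)&(w[...,1]>y0)&(w[...,1]<y1)&(w[...,2]>z0)&(w[...,2]<z1)
        p=w[m];
        if len(p)<10: print(nm,len(p));continue
        r=cv2.minAreaRect(p[:,:2].astype(np.float32)*1000)
        vv,uu=np.nonzero(m)
        print(nm,len(p),r,np.median(p,0).round(3),(uu.min(),uu.max(),vv.min(),vv.max()))
E
```

```text
scene
front 1054 ((522.1941528320312, -263.75286865234375), (156.6223907470703, 273.3951416015625), 0.4416830241680145) [ 0.578 -0.253  0.1  ] (np.int64(134), np.int64(230), np.int64(178), np.int64(221))
till 7261 ((667.2381591796875, -262.8589782714844), (442.1249694824219, 285.4241943359375), 1.5283617973327637) [ 0.785 -0.254  0.101] (np.int64(95), np.int64(230), np.int64(178), np.int64(306))
handle 193 ((487.6359558105469, 170.9730682373047), (21.30030059814453, 80.3590316772461), 68.94454193115234) [0.493 0.171 0.16 ] (np.int64(318), np.int64(334), np.int64(176), np.int64(199))
top
front 724 ((527.0237426757812, -266.1336669921875), (149.29571533203125, 269.5024719238281), 1.0765528678894043) [ 0.58  -0.256  0.099] (np.int64(385), np.int64(457), np.int64(184), np.int64(225))
till 4505 ((672.0289306640625, -264.541015625), (435.3440246582031, 287.28802490234375), 2.372553825378418) [ 0.707 -0.253  0.1  ] (np.int64(383), np.int64(457), np.int64(113), np.int64(225))
handle 135 ((487.0370788574219, 170.5098876953125), (19.864328384399414, 81.5425033569336), 69.81339263916016) [0.485 0.171 0.159] (np.int64(295), np.int64(308), np.int64(194), np.int64(215))
```

View pics/crop_car.png

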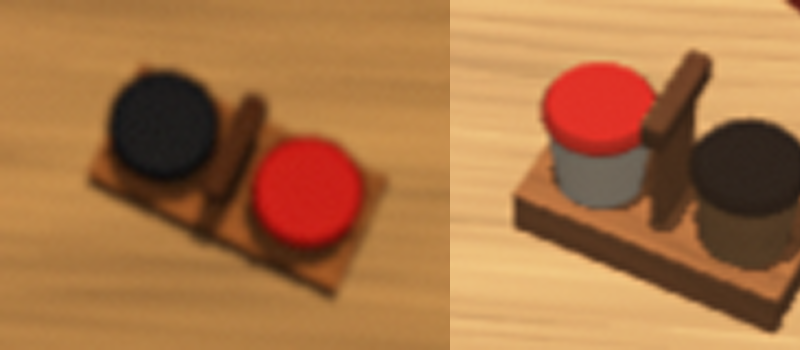

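View pics/crop_till.png

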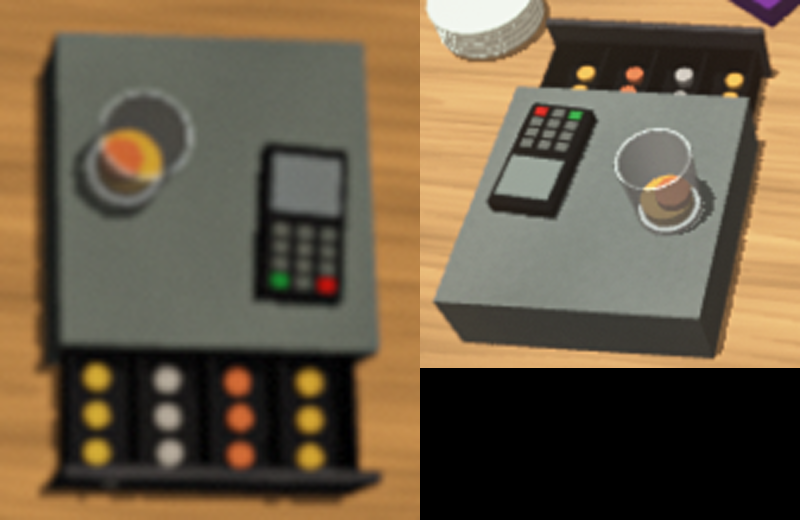

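```bash
python3 - <<'E'
from h import *
for c in('scene','top'):
    w=cloud(c,np.load(c+'0.npy'))
    X,Y,Z=w[...,0],w[...,1],w[...,2]
    m=(X>.35)&(X<.52)&(Y>-.45)&(Y<-.05)&(Z>.075)&(Z<.115);p=w[m]
    print(c,len(p),cv2.minAreaRect(p[:,:2].astype(np.float32)*1000),np.percentile(p[:,2],[5,50,95]))
    print(' fit',np.polyfit(p[:,1],p[:,0],1), p[:,0].min(),p[:,0].max())
    m=(X>.53)&(X<1)&(Y>-.45)&(Y<-.05)&(Z>.09)&(Z<.108);p=w[m];print(' till',cv2.minAreaRect(p[:,:2].astype(np.float32)*1000))
    print(' median z of top',np.median(p[:,2]))
    # edges of unit top
    for ys in (-.35,-.3,-.25,-.2,-.15):
        q=p[abs(p[:,1]-ys)<.01];print('  y',ys,q[:,0].min().round(3),q[:,0].max().round(3))
    for xs in (.63,.7,.85):
        q=p[abs(p[:,0]-xs)<.01];print('  x',xs,q[:,1].min().round(3),q[:,1].max().round(3))
E
```

```text
scene 691 ((459.8565979003906, -283.32318115234375), (25.355478286743164, 298.1967468261719), 3.2501580715179443) [0.07653614 0.09275248 0.10083245]
 fit [-0.0474624   0.44799131] 0.4429473536629853 0.4776416755160593
 till ((730.0167236328125, -272.2942199707031), (313.7837829589844, 304.92559814453125), 2.5772531032562256)
 median z of top 0.10082810914720475
  y -0.35 0.578 0.891
  y -0.3 0.576 0.887
  y -0.25 0.573 0.885
  y -0.2 0.572 0.882
  y -0.15 0.569 0.881
  x 0.63 -0.43 -0.124
  x 0.7 -0.424 -0.122
  x 0.85 -0.419 -0.115
top 325 ((461.8509521484375, -285.5103454589844), (13.713435173034668, 294.33367919921875), 2.3308792114257812) [0.08045002 0.09663922 0.10365558]
 fit [-0.04589521  0.4478343 ] 0.4497016606588575 0.4745572220101628
 till ((733.2868041992188, -271.96929931640625), (314.2690124511719, 305.54205322265625), 2.7283036708831787)
 median z of top 0.10045043813781507
  y -0.35 0.579 0.892
  y -0.3 0.578 0.888
  y -0.25 0.577 0.885
  y -0.2 0.573 0.888
  y -0.15 0.571 0.88
  x 0.63 -0.429 -0.128
  x 0.7 -0.426 -0.123
  x 0.85 -0.419 -0.115
```

```bash
python3 - <<'E'
from h import *
for c in('scene','top'):
    w=cloud(c,np.load(c+'0.npy'));i=np.load(c+'0i.npy').astype(int)
    X,Y,Z=w[...,0],w[...,1],w[...,2]
    m=(X>.1)&(X<.52)&(Y>-.45)&(Y<0)&(Z>.02)&(Z<.3)&(i[...,2]>i[...,1]+40)
    p=w[m];print(c,'purple',p.min(0).round(3),p.max(0).round(3))
    m=(X>.1)&(X<.43)&(Y>-.45)&(Y<-.05)&(Z>.045)&(Z<.3)
    p=w[m];print(c,'tall',p.min(0).round(3),p.max(0).round(3)); q=p[p[:,2]>.13];print(cv2.minAreaRect(q[:,:2].astype(np.float32)*1000))
    m=(Z>.1)&(X>.3)&(X<.65)&(Y>-.05)&(Y<.45)
    # objects around carrier
    mm=((Z>.03)&(X>.3)&(X<.75)&(Y>-.08)&(Y<.5)).astype(np.uint8)
    n,l,s,_=cv2.connectedComponentsWithStats(mm)
    for k in range(1,n):
        if s[k,4]>30:
            q=w[l==k];print('  obj',q.min(0).round(3),q.max(0).round(3))
E
```

```text
scene purple [ 0.19  -0.331  0.02 ] [ 0.357 -0.11   0.083]
scene tall [ 0.101 -0.32   0.045] [ 0.354 -0.05   0.293]
((195.13427734375, -151.8439178466797), (28.09745979309082, 275.4832763671875), 48.13401412963867)
  obj [0.3   0.484 0.5  ] [0.316 0.5   0.591]
  obj [0.3   0.309 0.03 ] [0.343 0.393 0.048]
  obj [0.428 0.057 0.03 ] [0.572 0.285 0.166]
  obj [0.517 0.475 0.031] [0.589 0.5   0.156]
  obj [0.699 0.263 0.032] [0.75  0.332 0.165]
  obj [0.723 0.128 0.086] [0.75  0.183 0.153]
  obj [0.72  0.097 0.1  ] [0.748 0.122 0.123]
  obj [0.712 0.394 0.031] [0.75  0.5   0.127]
top purple [ 0.178 -0.328  0.02 ] [ 0.358 -0.109  0.163]
top tall [ 0.185 -0.331  0.045] [ 0.361 -0.117  0.168]
((268.001953125, -219.99423217773438), (21.557462692260742, 80.96896362304688), 58.73176193237305)
  obj [0.706 0.394 0.03 ] [0.75  0.5   0.131]
  obj [0.694 0.263 0.03 ] [0.749 0.331 0.167]
  obj [0.72  0.095 0.03 ] [0.75  0.19  0.148]
  obj [0.517 0.474 0.031] [0.589 0.5   0.156]
  obj [0.405 0.058 0.03 ] [0.569 0.286 0.167]
  obj [0.3   0.485 0.508] [0.316 0.499 0.591]
  obj [0.301 0.31  0.031] [0.341 0.397 0.049]
```

>>> arm_command([
  {"translation": [0,0,-0.5],"dr": [0,0,-0.98],"jaw": 1},
  {"translation": [0,0,-0.5],"dr": [0,0,-0.98],"jaw": 1},
  {"translation": [0,0,-0.5],"dr": [0,0,-0.98],"jaw": 1},
  {"translation": [0,0,-0.5],"dr": [0,0,-0.98],"jaw": 1},
  {"translation": [0,0,-0.5],"dr": [0,0,-0.98],"jaw": 1},
  {"translation": [-1,-1,0],"dr": [0,0,0],"jaw": 1},
  {"translation": [-1,-1,0],"dr": [0,0,0],"jaw": 1},
  {"translation": [-1,-1,0],"dr": [0,0,0],"jaw": 1},
  {"translation": [-1,-1,0],"dr": [0,0,0],"jaw": 1},
  {"translation": [-1,-1,0],"dr": [0,0,0],"jaw": 1},
  {"translation": [0,-1,0],"dr": [0,0,0],"jaw": 1},
  {"translation": [0,-1,0],"dr": [0,0,0],"jaw": 1},
])

```text
time_s: 1.1
position: [0.4167, 0.3862, 0.2561]
tcp_rot: [[-0.999, -0.042, -0.001], [-0.042, 0.999, -0.001], [0.001, -0.001, -1.0]]
force: [0.0, -0.7, 0.1]
opening: 0.173
```

>>> arm_command([
  {"translation": [0,-1,0],"dr": [0,0,0],"jaw": 1},
  {"translation": [0,-1,0],"dr": [0,0,0],"jaw": 1},
  {"translation": [0,-1,0],"dr": [0,0,0],"jaw": 1},
  {"translation": [0,-1,0],"dr": [0,0,0],"jaw": 1},
  {"translation": [0,-1,0],"dr": [0,0,0],"jaw": 1},
  {"translation": [0,-1,0],"dr": [0,0,0],"jaw": 1},
  {"translation": [0,-1,0],"dr": [0,0,0],"jaw": 1},
  {"translation": [0,-1,0],"dr": [0,0,0],"jaw": 1},
  {"translation": [0,-1,0],"dr": [0,0,0],"jaw": 1},
  {"translation": [0,-1,0],"dr": [0,0,0],"jaw": 1},
  {"translation": [0,-1,0],"dr": [0,0,0],"jaw": 1},
  {"translation": [0,-1,0],"dr": [0,0,0],"jaw": 1},
])

```text
time_s: 2.1
position: [0.4278, 0.087, 0.2566]
tcp_rot: [[-0.999, -0.043, -0.001], [-0.043, 0.999, 0.0], [0.001, 0.0, -1.0]]
force: [0.2, -0.1, -0.0]
opening: 0.004
```

>>> arm_command([
  {"translation": [0,-1,0],"dr": [0,0,0],"jaw": 1},
  {"translation": [0,-1,0],"dr": [0,0,0],"jaw": 1},
  {"translation": [0,-1,0],"dr": [0,0,0],"jaw": 1},
  {"translation": [0,-1,0],"dr": [0,0,0],"jaw": 1},
  {"translation": [0,-1,0],"dr": [0,0,0],"jaw": 1},
  {"translation": [0,-1,0],"dr": [0,0,0],"jaw": 1},
  {"translation": [0,-1,0],"dr": [0,0,0],"jaw": 1},
  {"translation": [0,-1,0],"dr": [0,0,0],"jaw": 1},
  {"translation": [0,-1,0],"dr": [0,0,0],"jaw": 1},
  {"translation": [0.4,-1,0],"dr": [0,0,0],"jaw": 1},
  {"translation": [0.4,-1,0],"dr": [0,0,0],"jaw": 1},
  {"translation": [0.4,-1,0],"dr": [0,0,0],"jaw": 1},
])

```text
time_s: 3.1
position: [0.4107, -0.2138, 0.2565]
tcp_rot: [[-0.999, -0.043, -0.001], [-0.043, 0.999, 0.001], [0.001, 0.001, -1.0]]
force: [-0.4, -1.3, -0.6]
opening: 0.001
```

>>> arm_command([
  {"translation": [0,-1,0],"dr": [0,0,0],"jaw": 1},
  {"translation": [0,-1,0],"dr": [0,0,0],"jaw": 1},
  {"translation": [0,-0.9,0],"dr": [0,0,0],"jaw": 1},
  {"translation": [0,0,1],"dr": [0,0,0],"jaw": 1},
  {"translation": [0,0,1],"dr": [0,0,0],"jaw": 1},
  {"translation": [0,0,1],"dr": [0,0,0],"jaw": 1},
  {"translation": [0,0,1],"dr": [0,0,0],"jaw": 1},
  {"translation": [0,0,1],"dr": [0,0,0],"jaw": 1},
  {"translation": [0,0,1],"dr": [0,0,0],"jaw": 1},
  {"translation": [0,0,1],"dr": [0,0,0],"jaw": 1},
  {"translation": [0,0,0.4],"dr": [0,0,0],"jaw": 1},
  {"translation": [0,0,0],"dr": [0,0,0],"jaw": 1},
])

```text
time_s: 4.1
position: [0.413, -0.2837, 0.0695]
tcp_rot: [[-0.999, -0.043, -0.004], [-0.043, 0.999, 0.005], [0.004, 0.005, -1.0]]
force: [0.4, -0.3, 0.6]
opening: 0.003
```

```bash
python3 - <<'E'
from h import *
i,d=capture('scene');j,e=capture('top')
save('p1',np.hstack([cv2.resize(i[100:260,60:260],(400,320)),cv2.resize(j[160:320,350:550],(400,320))]))
E
```

```text
(no output)
```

View pics/p1.png

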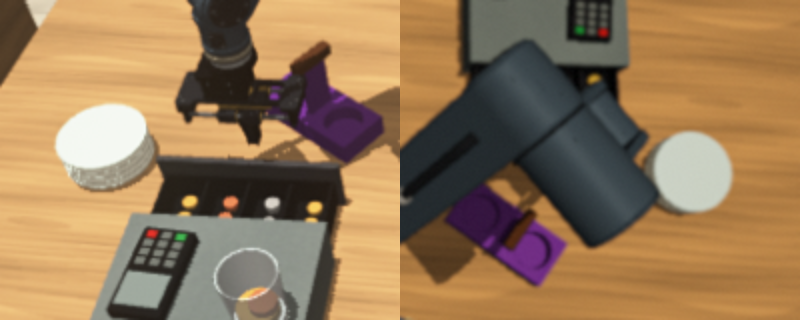

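The left panel shows the closed fingers just outside the drawer front, around crop (250,130), with the purple carrier untouched. Now I'll push gently.

>>> arm_command([
  {"translation": [-0.2,0,0],"dr": [0,0,0],"jaw": 1},
  {"translation": [-0.2,0,0],"dr": [0,0,0],"jaw": 1},
  {"translation": [-0.2,0,0],"dr": [0,0,0],"jaw": 1},
  {"translation": [-0.15,0,0],"dr": [0,0,0],"jaw": 1},
  {"translation": [-0.15,0,0],"dr": [0,0,0],"jaw": 1},
  {"translation": [-0.15,0,0],"dr": [0,0,0],"jaw": 1},
  {"translation": [-0.15,0,0],"dr": [0,0,0],"jaw": 1},
  {"translation": [-0.15,0,0],"dr": [0,0,0],"jaw": 1},
  {"translation": [-0.15,0,0],"dr": [0,0,0],"jaw": 1},
  {"translation": [-0.15,0,0],"dr": [0,0,0],"jaw": 1},
])

```text
time_s: 5.03
position: [0.4561, -0.2834, 0.0718]
tcp_rot: [[-0.999, -0.043, -0.0], [-0.043, 0.999, 0.0], [0.0, 0.0, -1.0]]
force: [0.2, 0.1, -0.1]
opening: 0.006
```

>>> arm_command([
  {"translation": [-0.15,0,0],"dr": [0,0,0],"jaw": 1},
  {"translation": [-0.15,0,0],"dr": [0,0,0],"jaw": 1},
  {"translation": [-0.15,0,0],"dr": [0,0,0],"jaw": 1},
  {"translation": [-0.15,0,0],"dr": [0,0,0],"jaw": 1},
  {"translation": [-0.15,0,0],"dr": [0,0,0],"jaw": 1},
  {"translation": [-0.15,0,0],"dr": [0,0,0],"jaw": 1},
  {"translation": [-0.15,0,0],"dr": [0,0,0],"jaw": 1},
  {"translation": [-0.15,0,0],"dr": [0,0,0],"jaw": 1},
  {"translation": [-0.15,0,0],"dr": [0,0,0],"jaw": 1},
  {"translation": [-0.15,0,0],"dr": [0,0,0],"jaw": 1},
])

```text
time_s: 5.87
position: [0.4935, -0.2818, 0.0718]
tcp_rot: [[-0.999, -0.043, -0.0], [-0.043, 0.999, 0.0], [0.0, 0.0, -1.0]]
force: [-0.3, 0.1, -0.3]
opening: 0.004
```

```bash
python3 - <<'E'
from h import *
i,d=capture('scene');np.save('s2.npy',d)
save('p2',cv2.resize(i[130:330,80:280],(600,600)))
w=cloud('scene',d)
for v in range(175,222,4):
  print(v,[tuple(w[v,u].round(3)) for u in (145,165,190,220)])
E
```

```text
175 [(np.float64(0.531), np.float64(-0.36), np.float64(0.19)), (np.float64(0.529), np.float64(-0.299), np.float64(0.195)), (np.float64(0.346), np.float64(-0.312), np.float64(-0.001)), (np.float64(0.336), np.float64(-0.207), np.float64(0.001))]
179 [(np.float64(0.532), np.float64(-0.364), np.float64(0.174)), (np.float64(0.527), np.float64(-0.304), np.float64(0.175)), (np.float64(0.449), np.float64(-0.265), np.float64(0.096)), (np.float64(0.354), np.float64(-0.203), np.float64(0.001))]
183 [(np.float64(0.469), np.float64(-0.411), np.float64(0.082)), (np.float64(0.467), np.float64(-0.343), np.float64(0.088)), (np.float64(0.462), np.float64(-0.262), np.float64(0.091)), (np.float64(0.459), np.float64(-0.164), np.float64(0.099))]
187 [(np.float64(0.475), np.float64(-0.413), np.float64(0.069)), (np.float64(0.469), np.float64(-0.347), np.float64(0.069)), (np.float64(0.459), np.float64(-0.267), np.float64(0.068)), (np.float64(0.461), np.float64(-0.166), np.float64(0.083))]
191 [(np.float64(0.483), np.float64(-0.413), np.float64(0.057)), (np.float64(0.474), np.float64(-0.349), np.float64(0.056
[... 1133 characters left out ...]
64(-0.361), np.float64(0.104)), (np.float64(0.589), np.float64(-0.302), np.float64(0.101)), (np.float64(0.582), np.float64(-0.227), np.float64(0.103)), (np.float64(0.571), np.float64(-0.138), np.float64(0.101))]
215 [(np.float64(0.627), np.float64(-0.346), np.float64(0.123)), (np.float64(0.606), np.float64(-0.296), np.float64(0.104)), (np.float64(0.596), np.float64(-0.223), np.float64(0.102)), (np.float64(0.588), np.float64(-0.133), np.float64(0.105))]
219 [(np.float64(0.643), np.float64(-0.34), np.float64(0.125)), (np.float64(0.621), np.float64(-0.292), np.float64(0.104)), (np.float64(0.612), np.float64(-0.218), np.float64(0.103)), (np.float64(0.601), np.float64(-0.131), np.float64(0.102))]
```

View pics/p2.png

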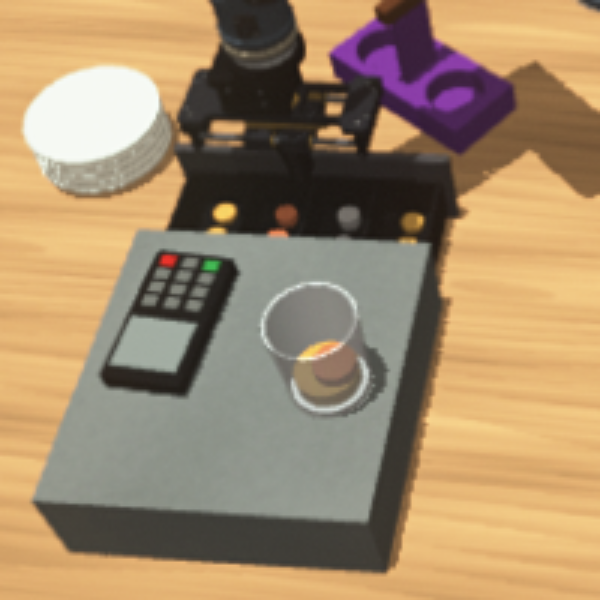

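```bash
python3 - <<'E'
from h import *
a=cloud('scene',np.load('scene0.npy'));b=cloud('scene',np.load('s2.npy'))
for u in (145,160,172,185,215,225):
  for w in(a,b): print(u,[tuple((w[v,u]*1000).round().astype(int)) if np.isfinite(w[v,u]).all() else None for v in range(174,204,3)])
m=camera_model('scene');K=np.array(m['intrinsics']);P=np.array(m['pose'])
def proj(p):
    c=np.linalg.inv(P)@np.r_[p,1];r=c[:2]/c[2];r=r*(1+m['k1']*(r@r));return K[:2,:2]@r+K[:2,2]
s=read_state();print(s['position'],s['force'],proj(s['position']),proj(s['position']-[0,0,.008]))
for x in(.455,.505): print(proj(np.array([x,-.28,.097])))
i,_=capture('scene');save('p3',cv2.resize(i[160:210,120:245],(800,320),interpolation=cv2.INTER_CUBIC))
E
```

```text
145 [(np.int64(360), np.int64(-470), np.int64(2)), (np.int64(458), np.int64(-410), np.int64(98)), (np.int64(470), np.int64(-407), np.int64(97)), (np.int64(469), np.int64(-411), np.int64(81)), (np.int64(470), np.int64(-415), np.int64(67)), (np.int64(473), np.int64(-417), np.int64(56)), (np.int64(483), np.int64(-414), np.int64(53)), (np.int64(487), np.int64(-415), np.int64(43)), (np.int64(496), np.int64(-414), np.int64(38)), (np.int64(501), np.int64(-414), np.int64(29))]
145 [(np.int64(532), np.int64(-358), np.int64(196)), (np.int64(530), np.int64(-363), np.int64(180)), (np.int64(468), np.int64(-408), np.int64(95)), (np.int64(469), np.int64(-411), np.int64(82)), (np.int64(467), np.int64(-416), np.int64(64)), (np.int64(478), np.int64(-414), np.int64(62)), (np.int64(482), np.int64(-415), np.int64(51)), (np.int64(485), np.int64(-417), np.int64(39)), (np.int64(493), np.int64(-416), np.int64(34)), (np.int64(500), np.int64(-415), np.int64(28))]
160 [(np.int64(356), np.int64(-417), np.int64(3)), (np.int64(366), np.int64(-414), np.int64(-1)), (np.int64(464), np.int64(-359), np.int64(96)), (np.
[... 4042 characters left out ...]
4(504), np.int64(-142), np.int64(67))]
225 [(np.int64(342), np.int64(-186), np.int64(15)), (np.int64(344), np.int64(-187), np.int64(2)), (np.int64(357), np.int64(-185), np.int64(1)), (np.int64(461), np.int64(-147), np.int64(104)), (np.int64(457), np.int64(-151), np.int64(84)), (np.int64(456), np.int64(-153), np.int64(69)), (np.int64(459), np.int64(-154), np.int64(58)), (np.int64(479), np.int64(-148), np.int64(67)), (np.int64(494), np.int64(-144), np.int64(70)), (np.int64(502), np.int64(-143), np.int64(66))]
[ 0.49443208 -0.28211465  0.07194779] [ 0.19782426 -0.44677031 -0.78355562] [182.26254411 194.14814635] [182.77343366 195.79271091]
[184.76977297 179.71627734]
[180.34062677 191.49783895]
```

View pics/p3.png

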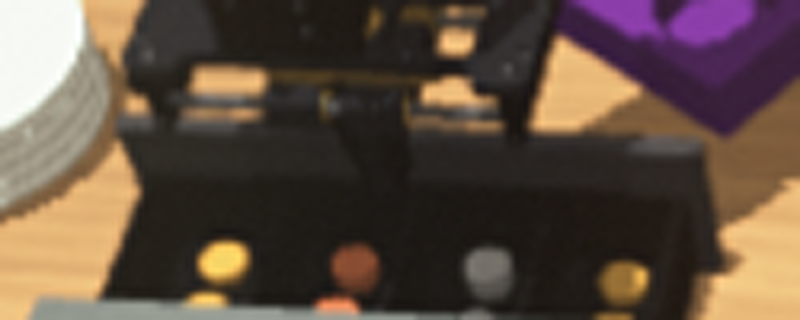

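```bash
python3 - <<'E'
from h import *
D=[capture('scene')[1] for _ in range(4)]
d=np.median(D,0);d0=np.load('scene0.npy');w=cloud('scene',d)
np.set_printoptions(linewidth=220)
print(((d-d0)*1000)[168:200:2,168:196:2].round().astype(int))
for v in range(164,196,2): print(v,[tuple((w[v,u]*1000).round().astype(int).tolist()) if np.isfinite(w[v,u]).all() else None for u in (174,176,178,180,182,184)])
E
```

```text
[[-294 -291 -293 -289 -289 -297 -297 -294 -295 -296 -295 -293 -292 -286]
 [-291 -282 -281 -284 -287 -287 -278 -279 -285 -284 -284 -292 -295 -293]
 [-267 -264 -260 -261 -258 -262 -271 -257 -263 -274 -262    8   -7 -294]
 [-262 -262 -243 -268 -270 -267 -266 -264 -251   -2   -5    0    2 -276]
 [-265 -262 -259 -258 -266 -269 -262 -266 -254 -257 -247 -252 -256 -261]
 [-118 -246 -208 -251 -256 -253 -244 -244 -245    3   -3   -5 -252 -248]
 [   5    0    1 -107 -107 -107 -108 -111   -5   -2   -2    3   -6   -4]
 [   6    3    2  -62  -54  -57  -58  -50    4    7   -5    0   -1    5]
 [  -8   -5    1    3  -65  -62  -61  -50  -31    0    0    2    6    4]
 [   2    4   -3    4  -63  -58  -58  -52   -1   -3   -9    4    6    3]
 [   0    0    0    1   -7  -57  -53  -60   -2    1    2   -1    2   -1]
 [  -3   -4    0   -1   -1    3   -2  -61    1    4    6   -1   -4   -4]
 [   3   -3   -3   -1   -3    0    1    1    0   -3    5    2    0   -3]
 [   5    0   -4   -1   -7   12   -4    7   -2    3    0   -3   -1    1]
 [  -2    1    2    5   -2   -6   -1   -2    1    2   10   -6   -3   -4]
 [   
[... 1151 characters left out ...]
273, 139), (494, -271, 130), (461, -281, 93)]
184 [(467, -315, 85), (504, -287, 130), (501, -282, 127), (501, -275, 128), (494, -273, 120), (481, -273, 106)]
186 [(464, -318, 73), (503, -290, 119), (502, -284, 118), (500, -278, 117), (499, -272, 117), (463, -284, 76)]
188 [(469, -318, 68), (470, -310, 71), (502, -286, 110), (500, -280, 107), (504, -272, 113), (467, -285, 70)]
190 [(470, -319, 59), (470, -312, 61), (469, -306, 60), (470, -299, 62), (504, -274, 104), (467, -287, 60)]
192 [(471, -321, 50), (470, -314, 51), (469, -308, 50), (468, -302, 50), (470, -294, 53), (477, -283, 63)]
194 [(470, -324, 40), (472, -315, 43), (468, -311, 39), (470, -303, 42), (469, -297, 42), (485, -281, 62)]
```

```bash
python3 - <<'E'
from h import *
w=cloud('scene',np.load('scene0.npy'));X,Y,Z=w[...,0],w[...,1],w[...,2]
m=(abs(X-.283)<.12)&(abs(Y-.557)<.15)&(Z>.06)
vv,uu=np.nonzero(m);p=w[m];o=np.argsort(p[:,2])
for k in o[:200:8]: print(uu[k],vv[k],p[k].round(3))
i=np.load('scene0i.npy');save('p4',cv2.resize(i[70:150,410:520],(770,560),interpolation=cv2.INTER_CUBIC))
E
```

```text
462 185 [0.346 0.609 0.06 ]
457 181 [0.333 0.593 0.064]
463 185 [0.351 0.61  0.066]
458 181 [0.338 0.595 0.069]
458 179 [0.332 0.595 0.072]
464 184 [0.354 0.611 0.074]
458 178 [0.333 0.593 0.077]
459 179 [0.339 0.595 0.08 ]
467 182 [0.352 0.619 0.082]
465 183 [0.359 0.612 0.084]
463 180 [0.349 0.606 0.086]
457 173 [0.322 0.588 0.089]
458 175 [0.333 0.59  0.092]
464 179 [0.351 0.607 0.094]
468 180 [0.355 0.619 0.095]
460 173 [0.331 0.594 0.1  ]
461 174 [0.337 0.597 0.102]
466 178 [0.356 0.61  0.104]
469 177 [0.353 0.619 0.107]
465 175 [0.348 0.606 0.11 ]
466 176 [0.353 0.609 0.111]
465 174 [0.347 0.605 0.113]
468 176 [0.358 0.613 0.116]
458 167 [0.323 0.584 0.118]
466 173 [0.349 0.607 0.12 ]
```

View pics/p4.png

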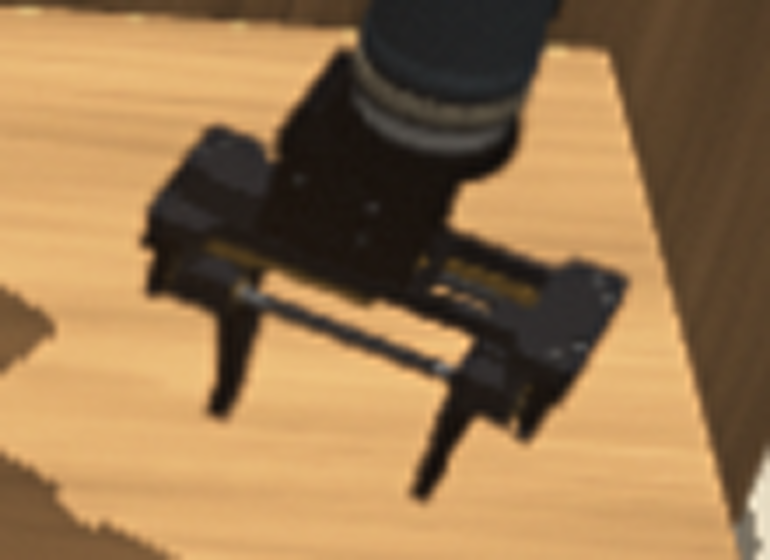

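```bash
cat >> h.py <<'E'
def proj(cam,p):
    m=camera_model(cam);K=np.array(m['intrinsics']);P=np.array(m['pose'])
    c=np.linalg.inv(P)@np.r_[p,1];r=c[:2]/c[2];r=r*(1+m['k1']*(r@r));return (K[:2,:2]@r+K[:2,2]).round(1)
E
python3 - <<'E'
from h import *
t=np.array([.2825,.5567,0]);y=np.array([.4527,.8917,0])
for z in(.186,.206,.226): print(z,proj('scene',t+.048*y+[0,0,z]),proj('scene',t-.048*y+[0,0,z]))
d=np.load('scene0.npy')
for (u,v) in((441,127),(442,124),(442,121),(470,139),(471,136),(472,133)): print(pt('scene',u,v,d[v,u]).round(3))
print(read_state())
E
```

```text
0.186 [467.5 148. ] [439.1 136.4]
0.206 [469.2 143.3] [440.4 131.7]
0.226 [470.9 138.5] [441.8 126.9]
[0.271 0.509 0.234]
[0.271 0.509 0.246]
[0.272 0.507 0.259]
[0.312 0.595 0.23 ]
[0.312 0.595 0.243]
[0.309 0.596 0.252]
{'time_s': 6.1667, 'joint_positions': array([-4.10249554e+01,  3.55945006e+01,  9.64036439e+01, -4.96131317e-03,
        4.80269666e+01, -1.33502532e+02]), 'qvel': array([-0.15706641, -0.04318401,  0.08743816,  0.08484844,  0.0118897 ,
        0.00221512]), 'tau': array([ 5.27134084e-02, -4.23076272e+01, -1.19726425e+01, -5.71465585e-02,
        2.64792616e-02, -3.75301522e-05]), 'position': array([ 0.49294538, -0.28178428,  0.0717898 ]), 'tcp_rot': array([[-9.99062643e-01, -4.32862109e-02, -3.72897084e-04],
       [-4.32863017e-02,  9.99062680e-01,  2.39106932e-04],
       [ 3.62197527e-04,  2.55024139e-04, -9.99999902e-01]]), 'force': array([-0.70927182, -0.58559352, -0.280007  ]), 'moment': array([ 0.02625445, -0.00456109, -0.01258342]), 'opening': 0.0027689242314249663}
```

The picture and depth show the fingers passing just above the panel: the fingertip's real z is about 0.10, against 0.064 by the state. The drawer has not moved. The start picture shows the same offset, with the tips about 33 mm higher than the reported TCP implies. I'll back off, go lower and check by image.

>>> arm_command([
  {"translation": [0,0,-0.6],"dr": [0,0,0],"jaw": 1},
  {"translation": [0,0,-0.6],"dr": [0,0,0],"jaw": 1},
  {"translation": [0.8,0,0],"dr": [0,0,0],"jaw": 1},
  {"translation": [0.8,0,0],"dr": [0,0,0],"jaw": 1},
  {"translation": [0.8,0,0],"dr": [0,0,0],"jaw": 1},
  {"translation": [0.8,0,0],"dr": [0,0,0],"jaw": 1},
  {"translation": [0,0,0.6],"dr": [0,0,0],"jaw": 1},
  {"translation": [0,0,0.6],"dr": [0,0,0],"jaw": 1},
  {"translation": [0,0,0.6],"dr": [0,0,0],"jaw": 1},
  {"translation": [0,0,0.6],"dr": [0,0,0],"jaw": 1},
  {"translation": [0,0,0],"dr": [0,0,0],"jaw": 1},
])

```text
time_s: 7.08
position: [0.4117, -0.2841, 0.0399]
tcp_rot: [[-0.999, -0.043, -0.003], [-0.043, 0.999, 0.004], [0.003, 0.004, -1.0]]
force: [-0.4, 0.3, -0.3]
opening: 0.005
```

```bash
python3 - <<'E'
from h import *
i,d=capture('scene');np.save('s3.npy',d)
save('p5',cv2.resize(i[130:210,110:250],(800,457),interpolation=cv2.INTER_CUBIC))
w=cloud('scene',d)
p=read_state()['position'];print(p)
for z in (.03,.065,.08,.097): print(z,proj('scene',[p[0]+.01,p[1],z]))
for v in range(164,182,2): print(v,[tuple((w[v,u]*1000).round().astype(int).tolist()) if np.isfinite(w[v,u]).all() else None for u in (180,182,184,186,188,190)])
E
```

```text
[ 0.41223716 -0.2845337   0.04088236]
0.03 [190.2 186. ]
0.065 [188.1 178.9]
0.08 [187.2 175.8]
0.097 [186.2 172.2]
164 [(446, -285, 159), (450, -277, 163), (449, -271, 163), (445, -266, 160), (445, -260, 160), (449, -251, 165)]
166 [(440, -290, 143), (420, -294, 122), (452, -271, 157), (451, -265, 157), (449, -260, 155), (446, -254, 153)]
168 [(315, -358, -2), (423, -294, 116), (422, -288, 115), (419, -283, 113), (417, -277, 112), (447, -256, 145)]
170 [(332, -351, 6), (329, -345, 3), (422, -290, 106), (422, -283, 107), (421, -277, 106), (418, -272, 104)]
172 [(334, -352, -3), (340, -342, 5), (418, -294, 92), (420, -286, 96), (421, -279, 97), (415, -275, 91)]
174 [(349, -346, 4), (348, -340, 3), (347, -333, 3), (420, -288, 86), (423, -280, 90), (421, -274, 89)]
176 [(355, -346, 0), (355, -338, 2), (356, -330, 3), (423, -288, 80), (420, -283, 77), None]
178 [(362, -344, -3), (362, -337, -2), (370, -325, 8), (360, -323, -3), (362, -314, 1), (365, -306, 5)]
180 [(466, -290, 107), (457, -289, 96), (458, -281, 99), (458, -275, 99), (457, -268, 99), (455, -263, 98)]
```

View pics/p5.png

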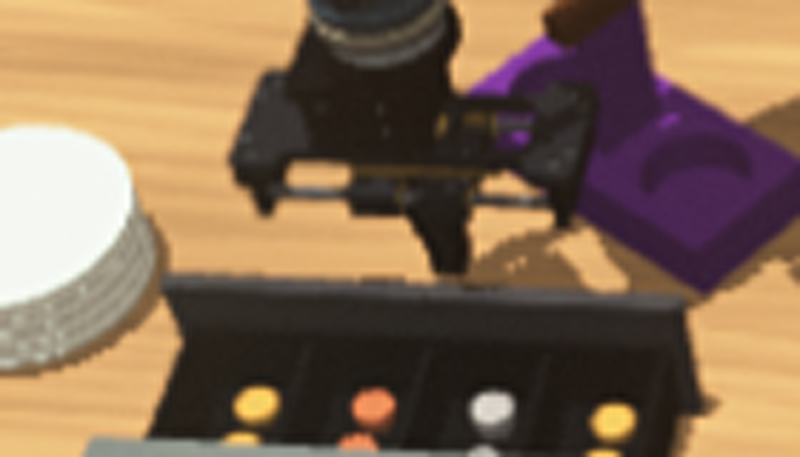

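>>> arm_command([
  {"translation": [0,0,0.3],"dr": [0,0,0],"jaw": 1},
  {"translation": [-0.2,0,0],"dr": [0,0,0],"jaw": 1},
  {"translation": [-0.2,0,0],"dr": [0,0,0],"jaw": 1},
  {"translation": [-0.2,0,0],"dr": [0,0,0],"jaw": 1},
  {"translation": [-0.15,0,0],"dr": [0,0,0],"jaw": 1},
  {"translation": [-0.15,0,0],"dr": [0,0,0],"jaw": 1},
  {"translation": [-0.15,0,0],"dr": [0,0,0],"jaw": 1},
  {"translation": [-0.15,0,0],"dr": [0,0,0],"jaw": 1},
  {"translation": [-0.15,0,0],"dr": [0,0,0],"jaw": 1},
  {"translation": [-0.15,0,0],"dr": [0,0,0],"jaw": 1},
  {"translation": [-0.15,0,0],"dr": [0,0,0],"jaw": 1},
  {"translation": [-0.15,0,0],"dr": [0,0,0],"jaw": 1},
])

```text
time_s: 8.13
position: [0.4584, -0.2832, 0.0343]
tcp_rot: [[-0.999, -0.043, -0.0], [-0.043, 0.999, 0.0], [0.0, 0.0, -1.0]]
force: [-0.7, 0.5, 1.2]
opening: 0.006
```

```bash
python3 - <<'E'
from h import *
i,d=capture('scene')
save('p6',cv2.resize(i[130:210,110:250],(800,457),interpolation=cv2.INTER_CUBIC))
s=read_state();print(s['position'],s['force'])
E
```

```text
[ 0.45939951 -0.28361836  0.03440185] [-0.21851538  0.44480156  0.42334322]
```

View pics/p6.png

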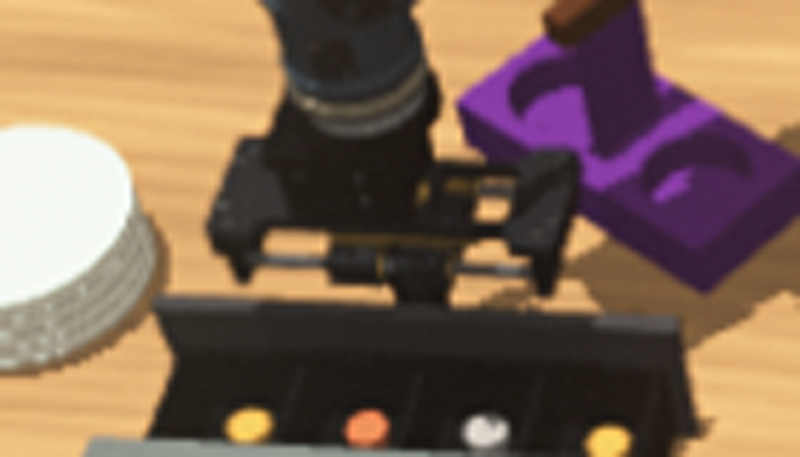

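The drawer is now moving: the second coin row is hidden, with the panel at crop row 300.

>>> arm_command([
  {"translation": [-0.2,0,0],"dr": [0,0,0],"jaw": 1},
  {"translation": [-0.2,0,0],"dr": [0,0,0],"jaw": 1},
  {"translation": [-0.2,0,0],"dr": [0,0,0],"jaw": 1},
  {"translation": [-0.2,0,0],"dr": [0,0,0],"jaw": 1},
  {"translation": [-0.2,0,0],"dr": [0,0,0],"jaw": 1},
  {"translation": [-0.2,0,0],"dr": [0,0,0],"jaw": 1},
  {"translation": [-0.2,0,0],"dr": [0,0,0],"jaw": 1},
  {"translation": [-0.2,0,0],"dr": [0,0,0],"jaw": 1},
  {"translation": [-0.15,0,0],"dr": [0,0,0],"jaw": 1},
  {"translation": [-0.15,0,0],"dr": [0,0,0],"jaw": 1},
  {"translation": [-0.1,0,0],"dr": [0,0,0],"jaw": 1},
])

```text
time_s: 9.1
position: [0.5089, -0.2814, 0.0344]
tcp_rot: [[-0.999, -0.043, 0.001], [-0.043, 0.999, -0.0], [-0.001, -0.0, -1.0]]
force: [-0.9, -0.3, -0.3]
opening: 0.008
```

```bash
python3 - <<'E'
from h import *
i,d=capture('scene')
save('p7',cv2.resize(i[130:230,100:250],(750,500),interpolation=cv2.INTER_CUBIC))
s=read_state();print(s['position'],s['force'])
E
```

```text
[ 0.50937012 -0.28159464  0.03449873] [-0.02209691 -0.82029642 -0.11754402]
```

View pics/p7.png

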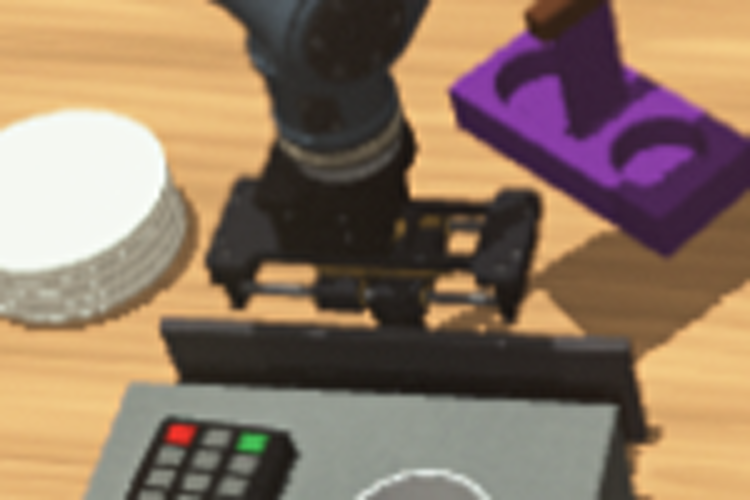

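>>> arm_command([
  {"translation": [-0.16,0,0],"dr": [0,0,0],"jaw": 1},
  {"translation": [-0.16,0,0],"dr": [0,0,0],"jaw": 1},
  {"translation": [-0.16,0,0],"dr": [0,0,0],"jaw": 1},
  {"translation": [-0.16,0,0],"dr": [0,0,0],"jaw": 1},
  {"translation": [-0.12,0,0],"dr": [0,0,0],"jaw": 1},
  {"translation": [-0.08,0,0],"dr": [0,0,0],"jaw": 1},
  {"translation": [-0.08,0,0],"dr": [0,0,0],"jaw": 1},
  {"translation": [-0.08,0,0],"dr": [0,0,0],"jaw": 1},
])

```text
time_s: 9.82
position: [0.5334, -0.2802, 0.0344]
tcp_rot: [[-0.999, -0.043, 0.0], [-0.043, 0.999, -0.0], [-0.0, -0.0, -1.0]]
force: [-0.6, -0.3, -0.2]
opening: 0.003
```

>>> arm_command([
  {"translation": [-0.06,0,0],"dr": [0,0,0],"jaw": 1},
  {"translation": [-0.06,0,0],"dr": [0,0,0],"jaw": 1},
  {"translation": [-0.06,0,0],"dr": [0,0,0],"jaw": 1},
  {"translation": [-0.06,0,0],"dr": [0,0,0],"jaw": 1},
])

```text
time_s: 10.15
position: [0.5392, -0.2799, 0.0344]
tcp_rot: [[-0.999, -0.043, -0.0], [-0.043, 0.999, -0.0], [0.0, -0.0, -1.0]]
force: [-1.3, -0.4, 0.8]
opening: 0.002
```

```bash
python3 - <<'E'
from h import *
i,d=capture('scene')
save('p8',cv2.resize(i[130:230,100:250],(750,500),interpolation=cv2.INTER_CUBIC))
s=read_state();print(s['position'],s['force'])
E
```

```text
[ 0.53973593 -0.28002247  0.03441148] [-0.50838625 -0.22334762  0.06080144]
```

View pics/p8.png

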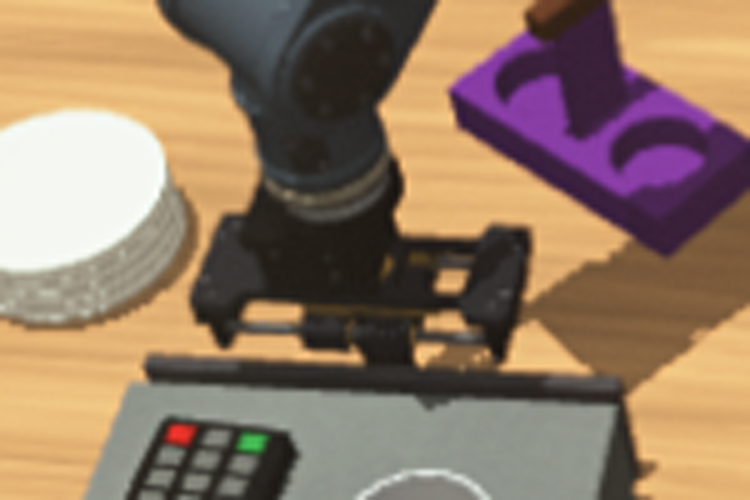

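>>> arm_command([
  {"translation": [-0.06,0,0],"dr": [0,0,0],"jaw": 1},
  {"translation": [-0.06,0,0],"dr": [0,0,0],"jaw": 1},
  {"translation": [-0.06,0,0],"dr": [0,0,0],"jaw": 1},
])

```text
time_s: 10.45
position: [0.5427, -0.2797, 0.0343]
tcp_rot: [[-0.999, -0.044, -0.002], [-0.044, 0.999, 0.0], [0.002, 0.0, -1.0]]
force: [-4.3, -1.5, 2.3]
opening: 0.005
```

>>> arm_command([
  {"translation": [-0.06,0,0],"dr": [0,0,0],"jaw": 1},
  {"translation": [-0.06,0,0],"dr": [0,0,0],"jaw": 1},
])

```text
time_s: 10.62
position: [0.5463, -0.2795, 0.0344]
tcp_rot: [[-0.999, -0.043, -0.001], [-0.043, 0.999, 0.0], [0.001, 0.0, -1.0]]
force: [-3.0, -0.5, 1.8]
opening: 0.005
```

>>> arm_command([
  {"translation": [-0.06,0,0],"dr": [0,0,0],"jaw": 1},
  {"translation": [-0.06,0,0],"dr": [0,0,0],"jaw": 1},
])

```text
time_s: 10.78
position: [0.5507, -0.2794, 0.0343]
tcp_rot: [[-0.999, -0.043, 0.002], [-0.043, 0.999, -0.0], [-0.002, -0.0, -1.0]]
force: [0.1, 0.5, 0.0]
opening: 0.006
```

>>> arm_command([
  {"translation": [-0.06,0,0],"dr": [0,0,0],"jaw": 1},
])

```text
time_s: 10.87
position: [0.5523, -0.2794, 0.0344]
tcp_rot: [[-0.999, -0.043, 0.002], [-0.043, 0.999, -0.0], [-0.002, -0.0, -1.0]]
force: [0.6, 0.0, 0.3]
opening: 0.004
```

>>> arm_command([
  {"translation": [-0.03,0,0],"dr": [0,0,0],"jaw": 1},
  {"translation": [-0.03,0,0],"dr": [0,0,0],"jaw": 1},
])

```text
time_s: 11.03
position: [0.5533, -0.2793, 0.0343]
tcp_rot: [[-0.999, -0.043, 0.001], [-0.043, 0.999, -0.0], [-0.001, -0.0, -1.0]]
force: [-0.2, 0.6, 0.3]
opening: 0.004
```

>>> arm_command([
  {"translation": [-0.03,0,0],"dr": [0,0,0],"jaw": 1},
  {"translation": [-0.03,0,0],"dr": [0,0,0],"jaw": 1},
])

```text
time_s: 11.2
position: [0.5536, -0.2792, 0.0343]
tcp_rot: [[-0.999, -0.044, -0.001], [-0.044, 0.999, 0.0], [0.001, 0.0, -1.0]]
force: [-2.6, 0.2, 1.5]
opening: 0.006
```

```bash
python3 - <<'E'
from h import *
i,d=capture('scene')
save('p9',cv2.resize(i[130:230,100:250],(750,500),interpolation=cv2.INTER_CUBIC))
s=read_state();print(s['position'],s['force'])
E
```

```text
[ 0.55354233 -0.27917795  0.03431953] [-2.32707549 -0.52407848  0.61724138]
```

View pics/p9.png

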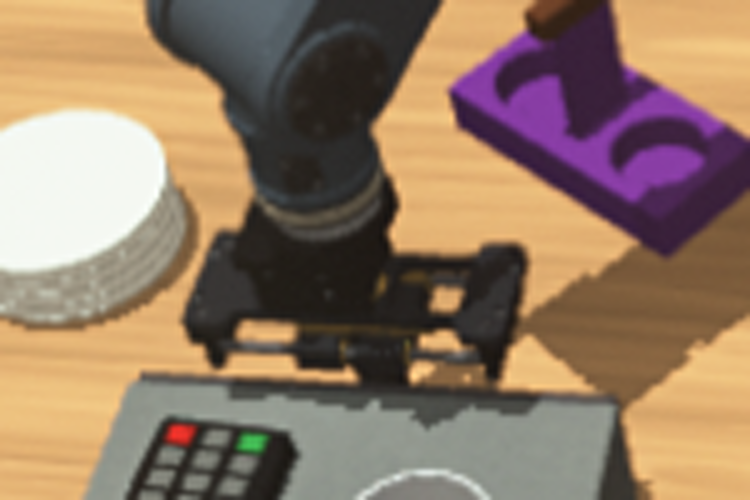

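The panel is flush with the unit and the stop is being felt. I'll press a little more, then back away and check that it stays shut.

>>> arm_command([
  {"translation": [-0.04,0,0],"dr": [0,0,0],"jaw": 1},
  {"translation": [-0.04,0,0],"dr": [0,0,0],"jaw": 1},
  {"translation": [0,0,0],"dr": [0,0,0],"jaw": 1},
])

```text
time_s: 11.5
position: [0.5534, -0.2791, 0.0343]
tcp_rot: [[-0.999, -0.044, -0.005], [-0.044, 0.999, 0.001], [0.005, 0.001, -1.0]]
force: [-7.1, -1.3, 3.3]
opening: 0.008
```

>>> arm_command([
  {"translation": [0.1,0,0],"dr": [0,0,0],"jaw": 1},
  {"translation": [0.2,0,0],"dr": [0,0,0],"jaw": 1},
  {"translation": [0.6,0,0],"dr": [0,0,0],"jaw": 1},
  {"translation": [0.8,0,0],"dr": [0,0,0],"jaw": 1},
  {"translation": [0.8,0,0],"dr": [0,0,0],"jaw": 1},
  {"translation": [0.8,0,-0.2],"dr": [0,0,0],"jaw": 1},
  {"translation": [0.5,0,-1],"dr": [0,0,0],"jaw": 1},
  {"translation": [0,0,-1],"dr": [0,0,0],"jaw": 1},
  {"translation": [0,0,-1],"dr": [0,0,0],"jaw": 1},
  {"translation": [0,0,-1],"dr": [0,0,0],"jaw": 1},
  {"translation": [0,0,-1],"dr": [0,0,0],"jaw": 1},
])

```text
time_s: 12.42
position: [0.4613, -0.2832, 0.1656]
tcp_rot: [[-0.999, -0.043, 0.001], [-0.043, 0.999, -0.0], [-0.001, -0.0, -1.0]]
force: [0.4, -0.1, -0.1]
opening: 0.004
```

```bash
python3 - <<'E'
from h import *
i,d=capture('scene')
save('p10',cv2.resize(i[80:330,80:380],(780,650))[:600])
w=cloud('scene',d);X,Y,Z=w[...,0],w[...,1],w[...,2]
p=w[(X>.45)&(X<.95)&(Y>-.45)&(Y<-.05)&(Z>.09)&(Z<.108)]
for ys in (-.4,-.35,-.3,-.25,-.2,-.15):
    q=p[abs(p[:,1]-ys)<.01];print('  y',ys,q[:,0].min().round(3),q[:,0].max().round(3))
s=read_state();print(s['position'],s['force'],s['joint_positions'])
E
```

```text
y -0.4 0.57 0.891
  y -0.35 0.565 0.89
  y -0.3 0.562 0.886
  y -0.25 0.562 0.885
  y -0.2 0.56 0.881
  y -0.15 0.557 0.882
[ 0.46409403 -0.28554747  0.17049219] [ 0.92485011 -0.42372     3.00009615] [-4.33803119e+01  2.55757210e+01  9.56122540e+01  4.41207883e-02
  5.81956800e+01 -1.35885229e+02]
```

View pics/p10.png

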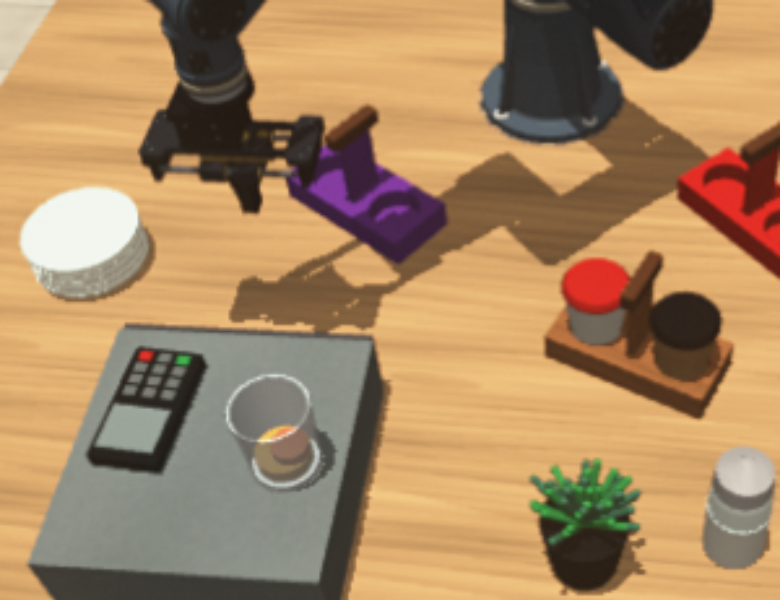

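The drawer is shut and stays so: its front edge at x≈0.562 is the panel lying against the unit. The terminal and jar are unmoved. Next, over the carrier.

>>> arm_command([
  {"translation": [0,0,-1],"dr": [0,0,0],"jaw": 1},
  {"translation": [-0.15,1,-1],"dr": [0,0,0],"jaw": 1},
  {"translation": [-0.15,1,0],"dr": [0,0,0],"jaw": 1},
  {"translation": [-0.15,1,0],"dr": [0,0,0],"jaw": 1},
  {"translation": [-0.15,1,0],"dr": [0,0,0],"jaw": 1},
  {"translation": [-0.15,1,0],"dr": [0,0,0],"jaw": 0},
  {"translation": [-0.15,1,0],"dr": [0,0,0],"jaw": 0},
  {"translation": [-0.15,1,0],"dr": [0,0,0],"jaw": 0},
  {"translation": [-0.15,1,0],"dr": [0,0,0],"jaw": 0},
  {"translation": [-0.15,1,0],"dr": [0,0,0],"jaw": 0},
  {"translation": [-0.15,1,0],"dr": [0,0,0],"jaw": 0},
  {"translation": [-0.15,1,0],"dr": [0,0,0],"jaw": 0},
])

```text
time_s: 13.47
position: [0.4907, -0.0053, 0.2143]
tcp_rot: [[-0.999, -0.043, 0.001], [-0.043, 0.999, 0.0], [-0.001, 0.0, -1.0]]
force: [0.7, 0.2, -0.8]
opening: 0.449
```

>>> arm_command([
  {"translation": [0,1,0],"dr": [0,0,0],"jaw": 0},
  {"translation": [0,1,0],"dr": [0,0,0],"jaw": 0},
  {"translation": [0,1,0],"dr": [0,0,0],"jaw": 0},
  {"translation": [0,1,0],"dr": [0,0,0],"jaw": 0},
  {"translation": [0,1,0],"dr": [0,0,0],"jaw": 0},
  {"translation": [0,1,0],"dr": [0,0,0],"jaw": 0},
  {"translation": [0,0.8,0],"dr": [0,0,0],"jaw": 0},
  {"translation": [0,0.4,0],"dr": [0,0,0],"jaw": 0},
  {"translation": [0,0,0],"dr": [0,0,0.96],"jaw": 0},
  {"translation": [0,0,0],"dr": [0,0,0.96],"jaw": 0},
  {"translation": [0,0,0],"dr": [0,0,0.96],"jaw": 0},
  {"translation": [0,0,0],"dr": [0,0,0.96],"jaw": 0},
])

```text
time_s: 14.47
position: [0.4829, 0.1729, 0.2142]
tcp_rot: [[-0.935, 0.356, 0.001], [0.356, 0.935, 0.0], [-0.0, 0.0, -1.0]]
force: [-0.4, -0.4, 0.9]
opening: 1.003
```

>>> arm_command([
  {"translation": [0,0,0],"dr": [0,0,0],"jaw": 0},
])

```text
time_s: 14.55
position: [0.4829, 0.1728, 0.2142]
tcp_rot: [[-0.936, 0.353, 0.0], [0.353, 0.936, 0.0], [-0.0, 0.0, -1.0]]
force: [0.2, -0.8, 0.3]
opening: 1.0
```

```bash
python3 - <<'E'
from h import *
i,d=capture('scene')
save('p11',cv2.resize(i[110:250,250:410],(686,600),interpolation=cv2.INTER_CUBIC))
s=read_state();p=s['position'];R=s['tcp_rot'];print(p,R.round(4).tolist(),s['force'],np.degrees(np.arctan2(R[1,1],R[0,1])))
print('tool delta',(R.T@(np.array([.487,.171,p[2]])-p)/.025).round(3))
w=cloud('scene',d)
X,Y,Z=w[...,0],w[...,1],w[...,2]
m=(abs(X-.487)<.12)&(abs(Y-.171)<.1)&(Z>.19)&(Z<.3)
vv,uu=np.nonzero(m);q=w[m];o=np.argsort(q[:,2])
for k in o[:60:4]: print(uu[k],vv[k],q[k].round(3))
E
```

```text
[0.48286971 0.17277079 0.21426421] [[-0.9369, 0.3496, 0.0003], [0.3496, 0.9369, 0.0], [-0.0003, 0.0002, -1.0]] [-1.01415358  0.0969881  -0.39304946] 69.53852838396179
tool delta [-0.18  -0.009  0.   ]
310 161 [0.473 0.122 0.243]
311 160 [0.471 0.124 0.245]
344 170 [0.501 0.22  0.246]
312 160 [0.473 0.127 0.248]
309 159 [0.472 0.119 0.25 ]
314 157 [0.464 0.132 0.251]
313 158 [0.469 0.13  0.252]
314 156 [0.463 0.132 0.254]
344 168 [0.502 0.22  0.255]
309 157 [0.472 0.119 0.257]
346 165 [0.492 0.225 0.258]
312 157 [0.473 0.127 0.26 ]
310 157 [0.476 0.122 0.262]
342 168 [0.51  0.214 0.263]
344 167 [0.506 0.219 0.264]
```

View pics/p11.png

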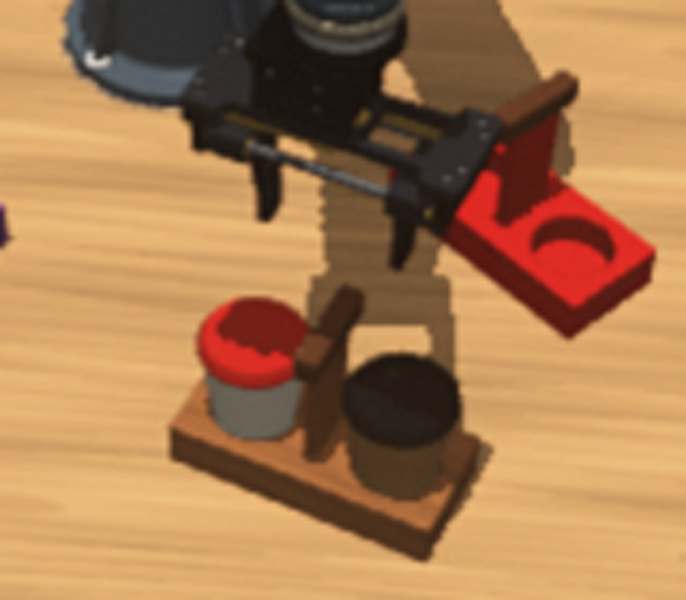

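Jaws straddle the handle line; tips at z≈0.243 for a reported 0.214 (offset +0.029). Descending to just around the bar first.

>>> arm_command([
  {"translation": [-0.18,0,0.6],"dr": [0,0,0],"jaw": 0},
  {"translation": [0,0,0.7],"dr": [0,0,0],"jaw": 0},
  {"translation": [0,0,0.7],"dr": [0,0,0],"jaw": 0},
  {"translation": [0,0,0.6],"dr": [0,0,0],"jaw": 0},
  {"translation": [0,0,0.6],"dr": [0,0,0],"jaw": 0},
  {"translation": [0,0,0.4],"dr": [0,0,0],"jaw": 0},
  {"translation": [0,0,0.2],"dr": [0,0,0],"jaw": 0},
  {"translation": [0,0,0],"dr": [0,0,0],"jaw": 0},
])

```text
time_s: 15.27
position: [0.4864, 0.1712, 0.1184]
tcp_rot: [[-0.937, 0.35, -0.002], [0.35, 0.937, -0.0], [0.002, -0.001, -1.0]]
force: [-0.3, -0.5, 0.2]
opening: 1.001
```

```bash
python3 - <<'E'
from h import *
i,d=capture('scene')
save('p12',cv2.resize(i[140:240,270:390],(720,600),interpolation=cv2.INTER_CUBIC))
s=read_state();p=s['position'];R=s['tcp_rot'];print(p,s['force'])
w=cloud('scene',d);X,Y,Z=w[...,0],w[...,1],w[...,2]
dark=i.max(-1)<60
for sg in(-1,1):
    m=dark&(abs(X-.49-sg*.0165)<.025)&(abs(Y-.171-sg*.046)<.012)&(Z>.122)
    vv,uu=np.nonzero(m);q=w[m];o=np.argsort(q[:,2])
    for k in o[:30:4]: print(sg,uu[k],vv[k],q[k].round(3))
    for z in(.118,.13,.15,.16): print('  exp',z,proj('scene',np.array([p[0],p[1],z])+sg*.048*R[:,1]-.0095*R[:,0]))
E
```

```text
[0.48696024 0.1713999  0.11916783] [0.91637233 0.19197361 0.16594922]
-1 312 183 [0.472 0.128 0.149]
-1 313 181 [0.467 0.13  0.152]
-1 311 183 [0.48  0.126 0.158]
-1 311 182 [0.48  0.126 0.162]
-1 310 180 [0.475 0.122 0.165]
-1 309 179 [0.476 0.119 0.171]
-1 312 177 [0.471 0.128 0.175]
-1 310 178 [0.478 0.122 0.177]
  exp 0.118 [310.1 191.5]
  exp 0.13 [310.1 188.8]
  exp 0.15 [310.2 184.4]
  exp 0.16 [310.2 182.2]
1 342 206 [0.529 0.223 0.122]
1 337 196 [0.492 0.206 0.122]
1 342 202 [0.514 0.222 0.123]
1 338 199 [0.505 0.21  0.124]
1 338 194 [0.509 0.209 0.151]
1 340 195 [0.514 0.215 0.154]
1 341 193 [0.51  0.217 0.158]
1 342 191 [0.504 0.22  0.161]
  exp 0.118 [338.9 202.4]
  exp 0.13 [339.1 199.8]
  exp 0.15 [339.4 195.4]
  exp 0.16 [339.6 193.2]
```

View pics/p12.png

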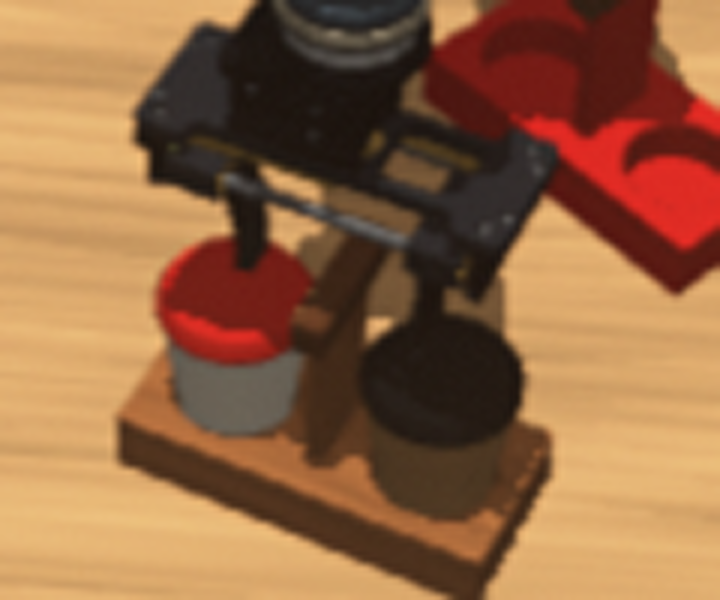

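The left fingertip is over the red lid at crop (248,268), full-picture row 184.7, so z≈0.149. The bar is centred between the jaws. I'll go down 18 mm more, which leaves 13 mm above the lids, and close.

>>> arm_command([
  {"translation": [0,0,0.3],"dr": [0,0,0],"jaw": 0},
  {"translation": [0,0,0.3],"dr": [0,0,0],"jaw": 0},
  {"translation": [0,0,0.12],"dr": [0,0,0],"jaw": 0},
  {"translation": [0,0,0],"dr": [0,0,0],"jaw": 0},
  {"translation": [0,0,0],"dr": [0,0,0],"jaw": 0.5},
  {"translation": [0,0,0],"dr": [0,0,0],"jaw": 0.6},
  {"translation": [0,0,0],"dr": [0,0,0],"jaw": 0.65},
  {"translation": [0,0,0],"dr": [0,0,0],"jaw": 0.7},
  {"translation": [0,0,0],"dr": [0,0,0],"jaw": 0.75},
  {"translation": [0,0,0],"dr": [0,0,0],"jaw": 0.8},
])

```text
time_s: 16.15
position: [0.487, 0.1715, 0.1015]
tcp_rot: [[-0.936, 0.351, 0.0], [0.351, 0.936, 0.0], [-0.0, 0.0, -1.0]]
force: [-0.2, 1.0, 1.3]
opening: 0.633
```

>>> arm_command([
  {"translation": [0,0,0],"dr": [0,0,0],"jaw": 0.9},
  {"translation": [0,0,0],"dr": [0,0,0],"jaw": 1},
  {"translation": [0,0,0],"dr": [0,0,0],"jaw": 1},
  {"translation": [0,0,0],"dr": [0,0,0],"jaw": 1},
  {"translation": [0,0,0],"dr": [0,0,0],"jaw": 1},
  {"translation": [0,0,0],"dr": [0,0,0],"jaw": 1},
])

```text
time_s: 16.65
position: [0.4873, 0.1717, 0.1013]
tcp_rot: [[-0.936, 0.351, 0.001], [0.351, 0.936, 0.0], [-0.001, 0.001, -1.0]]
force: [0.2, 1.8, 0.0]
opening: 0.229
```

```bash
python3 - <<'E'
from h import *
i,d=capture('scene')
save('p13',cv2.resize(i[140:240,270:390],(720,600),interpolation=cv2.INTER_CUBIC))
s=read_state();print(s['position'],s['force'],s['moment'],s['opening']*87)
E
```

```text
[0.48731582 0.17171427 0.10132228] [ 1.33685595  1.51148766 -1.27659734] [ 0.23082619 -0.17716312  0.05635067] 19.560946353036712
```

View pics/p13.png

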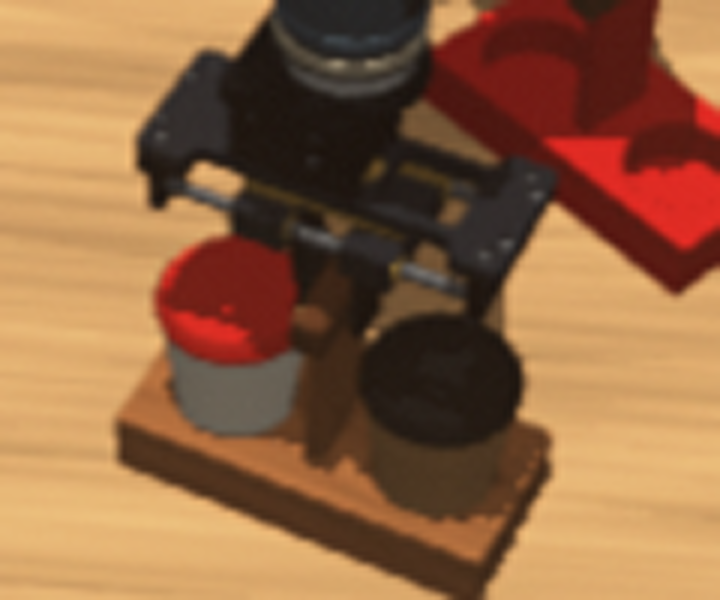

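The bar is gripped (opening 20 mm) and the carrier is undisturbed. I'll lift slowly, with an early check.

>>> arm_command([
  {"translation": [0,0,-0.05],"dr": [0,0,0],"jaw": 1},
  {"translation": [0,0,-0.1],"dr": [0,0,0],"jaw": 1},
  {"translation": [0,0,-0.15],"dr": [0,0,0],"jaw": 1},
  {"translation": [0,0,-0.15],"dr": [0,0,0],"jaw": 1},
  {"translation": [0,0,-0.15],"dr": [0,0,0],"jaw": 1},
  {"translation": [0,0,-0.15],"dr": [0,0,0],"jaw": 1},
  {"translation": [0,0,-0.15],"dr": [0,0,0],"jaw": 1},
  {"translation": [0,0,-0.1],"dr": [0,0,0],"jaw": 1},
  {"translation": [0,0,-0.05],"dr": [0,0,0],"jaw": 1},
  {"translation": [0,0,0],"dr": [0,0,0],"jaw": 1},
])

```text
time_s: 17.53
position: [0.4872, 0.1715, 0.128]
tcp_rot: [[-0.936, 0.351, 0.001], [0.351, 0.936, 0.0], [-0.001, 0.0, -1.0]]
force: [1.1, 0.3, -5.7]
opening: 0.229
```

```bash
python3 - <<'E'
from h import *
i,d=capture('scene')
save('p14',cv2.resize(i[110:240,260:400],(646,600),interpolation=cv2.INTER_CUBIC))
s=read_state();print(s['position'],s['force'],s['moment'],s['opening']*87,s['tcp_rot'].round(3).tolist())
E
```

```text
[0.48699605 0.17151959 0.12780325] [-0.64896324  0.10045358 -5.87689827] [-0.0071939  -0.01704252  0.00925054] 19.925460640978958 [[-0.936, 0.351, 0.0], [0.351, 0.936, 0.0], [-0.0, 0.0, -1.0]]
```

View pics/p14.png

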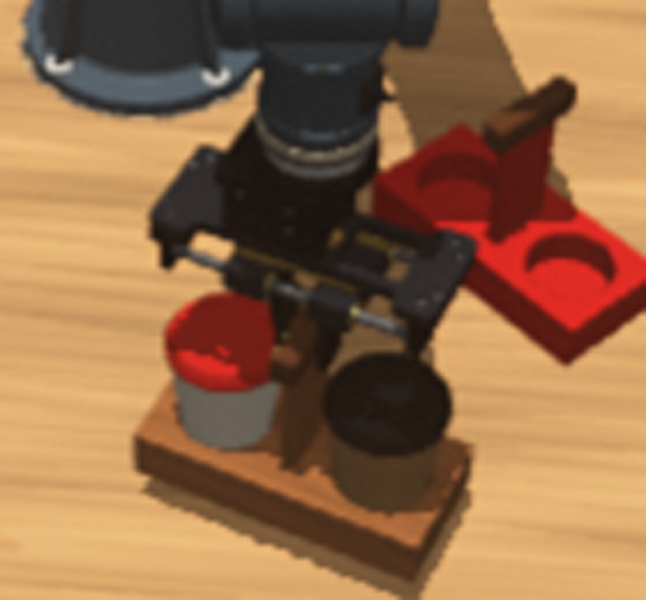

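It hangs level with both cups seated: the moment is near zero and the load about 6 N. I'll keep lifting to about 15 cm.

>>> arm_command([
  {"translation": [0,0,-0.1],"dr": [0,0,0],"jaw": 1},
  {"translation": [0,0,-0.2],"dr": [0,0,0],"jaw": 1},
  {"translation": [0,0,-0.3],"dr": [0,0,0],"jaw": 1},
  {"translation": [0,0,-0.3],"dr": [0,0,0],"jaw": 1},
  {"translation": [0,0,-0.3],"dr": [0,0,0],"jaw": 1},
  {"translation": [0,0,-0.3],"dr": [0,0,0],"jaw": 1},
  {"translation": [0,0,-0.3],"dr": [0,0,0],"jaw": 1},
  {"translation": [0,0,-0.3],"dr": [0,0,0],"jaw": 1},
  {"translation": [0,0,-0.3],"dr": [0,0,0],"jaw": 1},
  {"translation": [0,0,-0.3],"dr": [0,0,0],"jaw": 1},
  {"translation": [0,0,-0.3],"dr": [0,0,0],"jaw": 1},
  {"translation": [0,0,-0.3],"dr": [0,0,0],"jaw": 1},
])

```text
time_s: 18.58
position: [0.4868, 0.1715, 0.2108]
tcp_rot: [[-0.936, 0.351, -0.0], [0.351, 0.936, -0.0], [0.0, -0.0, -1.0]]
force: [-0.2, 0.4, -6.4]
opening: 0.227
```

>>> arm_command([
  {"translation": [0,0,-0.3],"dr": [0,0,0],"jaw": 1},
  {"translation": [0,0,-0.3],"dr": [0,0,0],"jaw": 1},
  {"translation": [0,0,-0.3],"dr": [0,0,0],"jaw": 1},
  {"translation": [0,0,-0.3],"dr": [0,0,0],"jaw": 1},
  {"translation": [0,0,-0.2],"dr": [0,0,0],"jaw": 1},
  {"translation": [0,0,-0.1],"dr": [0,0,0],"jaw": 1},
  {"translation": [0,0,0],"dr": [0,0,0],"jaw": 1},
  {"translation": [0,0,0],"dr": [0,0,0],"jaw": 1},
  {"translation": [0,0,0],"dr": [0,0,0],"jaw": 1},
  {"translation": [0,0,0],"dr": [0,0,0],"jaw": 1},
  {"translation": [0,0,0],"dr": [0,0,0],"jaw": 1},
  {"translation": [0,0,0],"dr": [0,0,0],"jaw": 1},
])

```text
time_s: 19.58
position: [0.4868, 0.1715, 0.2473]
tcp_rot: [[-0.936, 0.351, -0.001], [0.351, 0.936, -0.0], [0.001, -0.0, -1.0]]
force: [-0.9, -0.5, -4.7]
opening: 0.226
```

```bash
python3 - <<'E'
from h import *
i,d=capture('scene');save('p15',i)
j,e=capture('top');save('p16',j)
s=read_state();print(s['time_s'],s['position'],s['force'],s['moment'],s['opening']*87,s['tcp_rot'].round(3).tolist())
w=cloud('scene',d);X,Y,Z=w[...,0],w[...,1],w[...,2]
m=(abs(X-.487)<.13)&(abs(Y-.171)<.14)&(Z>.05)&(Z<.3)
p=w[m];print('low',np.percentile(p[:,2],[.5,2,5]))
h,c=i.astype(int),0
red=m&(h[...,0]>120)&(h[...,1]<80);print('red',np.median(w[red],0), np.percentile(w[red][:,2],95))
blk=m&(h.max(-1)<60)&(Y>.19)&(Z>.2)&(Z<.29);print('blk',np.median(w[blk],0))
wood=m&(Z>.16)&(Z<.21)&(h[...,0]>h[...,2]+40)&(h[...,1]>60);q=w[wood];A=np.c_[q[:,:2]-[.487,.171],np.ones(len(q))];print('n',len(q))
p=w[(X>.45)&(X<.95)&(Y>-.45)&(Y<-.05)&(Z>.09)&(Z<.108)]
print('till front',[p[abs(p[:,1]-y)<.01][:,0].min().round(3) for y in(-.35,-.25,-.15)])
E
```

```text
19.6833 [0.48687558 0.1714784  0.24742491] [-0.65699352 -0.32348296 -6.6490343 ] [ 0.01000085 -0.02277994  0.02096394] 19.30514661928836 [[-0.936, 0.351, -0.0], [0.351, 0.936, -0.0], [0.0, -0.0, -1.0]]
low [0.14746946 0.15119791 0.15729989]
red [0.4931493  0.1085515  0.26396198] 0.26816962742223505
blk [0.51569686 0.22612212 0.26494306]
n 554
till front [np.float64(0.569), np.float64(0.563), np.float64(0.558)]
```

View pics/p15.png

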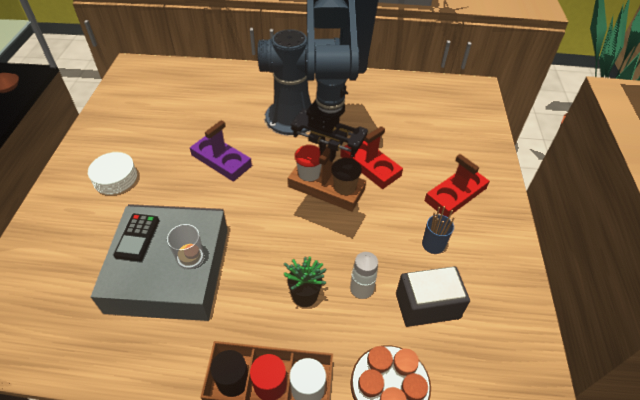

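View pics/p16.png

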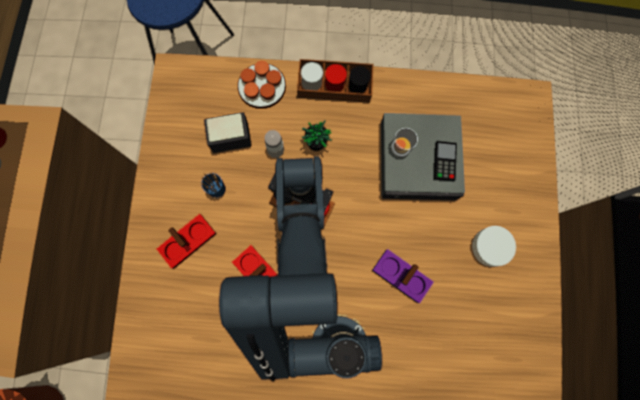

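The carrier hangs level at scene (327,185). Its lids are at z 0.264 (red) and 0.265 (black), so the underside is at about 0.146. The drawer is shut and everything else is in place. Handing in.

```bash
python3 -c "
from rig import *
print(hand_in())"
```

```text
the job is handed in; nothing more can be done
None
```

I pushed the cash drawer home, then lifted the drinks carrier by its handle and handed in while holding it, at about 19.7 s of robot time.

**Drawer:** I pushed it gently, at 18–20 mm/s through the catch. The catch resisted with about 4 N, then drew the drawer in. I pressed it against its stop with about 7 N. After I backed off, and again in the last picture, the drawer front lay flush with the unit.

**Carrier:** The gripper holds the 20 mm bar and the load is about 6 N with almost no moment. The last depth check put the red lid at z 0.264 and the black lid at 0.265. So the carrier is level, both cups are seated, and the underside is about 14.6 cm above the counter. No other object looked moved.

**What disagreed:** The real fingertips sat about 37 mm higher than the reported tool position implied. Because of this my first push passed just over the drawer front without touching it, and force readings stayed near zero. I measured the offset from depth images and corrected for it in the second push and the grasp. The measured load is slightly below the roughly 6.2 N minimum expected from the listed masses in some readings, which I put down to sensor noise.

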